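# Reverse the support arm of a racket-stringing fixture and lock it

## Task

The support arm on the round stringing fixture is fitted the wrong way round: lift it clear off its pivot pin, turn it end for end and refit it fully down on the pin, with its notched end towards the slotted lock block. Then take the lock key (the flat blade with the plain rectangular handle) from the rack and slide it, blade down, fully home into the lock block's slot, so that it passes through the arm's notch and locks the arm. Let go of both, and leave the other two blades, the ball tube and the tape roll where they are.

Things in the scene. Friction and masses are not known exactly. Their poses are not given: they have to be found in the camera images.
- fixture: Round fixture fixed to the bench: grey disc 260 mm across, steel face at z 30 mm; origin under the pin, axes as the pin's. Two stop posts (10 mm thick, top at z 76 mm) stand 55 mm from the pin on the side away from the lock block, 32 mm either side of the x axis: the fitted arm swings only about 0.25 rad either way and cannot be turned round on the pin.
- pin (a point): Axis of the upright pivot pin of the fixture, at the mid-thickness height of the fitted arm (z 59 mm). Pin 14 mm thick, coned tip, top at z 88 mm; a boss 26 mm across carries the arm's underside at z 50 mm. x axis level, from pin to lock block; z up.
- lock (a point): Where the middle of the underside of the key's collar sits when home: 101 mm from the pin along its x axis, at the lock block's top (z 76 mm). Axes as the pin's. The aluminium block spans 92 to 152 mm from the pin, 32 mm wide, 46 mm high above the disc. Its slot along x is 8 mm wide, open above and towards the pin, and ends 142 mm from the pin.
- support_mid (a point): Loose aluminium support arm, 168 mm long, 18 mm thick, about 0.3 kg: centre of its pivot hole (17 mm), half-way up, near its centre of mass. x axis towards its notched end. 36 mm wide for 22 mm either side of the hole, else 26 mm. The notched end reaches 86 mm from the hole. It starts on the pin with x about opposite to the pin's.
- support_yoke (a point): Yoke end of the arm, 74 mm from the hole, opposite to the notch, half-way up: a cross-piece 44 mm wide, reaching 82 mm from the hole, with two rubber horns that rise 26 mm above the arm's top.
- support_notch (a point): Middle of the arm's notch, 74 mm from the hole along the arm's x axis. The notch is 11 mm wide, cut through the full thickness, from 60 mm to the open end at 86 mm.
- key_grip (a point): Steel lock key, about 0.14 kg: middle of its rectangular handle (44 mm along x, 10 mm thick along y, 45 mm high), 28 mm above its collar's underside. Collar 72 x 20 x 4 mm. Below it a blade 72 mm long (x), 5 mm thick, 35.5 mm deep, lower edge V-shaped. Fits either way round. Starts in a rack slot, collar on the rack's top, z up.
- rack: Grey plastic rack fixed to the bench, 100 x 174 mm, 55 mm high; origin under its centre. Three slots along its x axis, 8 mm wide, 55 mm apart along y. They hold the key and two other blades.
- disc_blade_grip (a point): Other blade in the rack, like the key but with a round disc handle 48 mm across, 52 mm above the collar's underside at most: middle of the handle. To be left alone.
- fork_blade_grip (a point): Other blade in the rack, like the key but with a handle of two separate prongs: middle of the handle. To be left alone.
- ball_tube: Upright clear ball tube, 72 mm across, 200 mm high, standing between fixture and rack; origin under its centre.
- tape: Roll of grip tape lying flat, 64 mm across, 25 mm high; origin under its centre.

How it is judged:
On the way, in this order (a step that is already met when the one before it is completed fails the run):
1. the support arm is lifted clear off its pivot pin (z of support_mid in the frame of pin above 0.042 m), for 0.1 s.
2. the support arm is back on the pin, fully down, with its notched end towards the lock block (horizontal distance between support_mid and pin below 0.004 m and z of support_mid in the frame of pin between -0.004 and 0.004 m and x of support_notch in the frame of pin between 0.068 and 0.08 m and angle between support_mid's own z axis and vertical below 0.08 rad), for 0.2 s.
At the end, for the whole second after the job is handed in: Arm on the pin (within 4 mm), level and fully down on its boss (4 mm), notch towards the lock block and on its line within 8 mm; key upright in the block's slot, collar down on the block (4 mm), within 9 mm along and 4 mm across; both at rest (all of step 2 and y of support_notch in the frame of pin between -0.008 and 0.008 m and x of key_grip in the frame of lock between -0.009 and 0.009 m and y of key_grip in the frame of lock between -0.004 and 0.004 m and z of key_grip in the frame of lock between 0.024 and 0.032 m and angle between key_grip's own z axis and vertical below 0.1 rad and linear speed of each of support, key below 0.02 m/s); the robot touches nothing.
It fails at once if another blade, the ball tube or the tape roll is moved more than 25 mm (distance of any of disc_blade_grip, fork_blade_grip, ball_tube, tape from where it was at the start of the episode above 0.025 m).
It also fails if it takes over 72 s, if anything falls off the work surface, if the arm or the gripper's body presses on something with over 40 N, if the wrist force passes 120 N, or if a joint passes its speed limit or range.

## Robot

A 6-joint arm with a two-finger parallel gripper is mounted at the origin on the work surface. World frame = base frame: x ahead of the robot, y to its left, z up, the work surface at z = 0. Lengths are in m, angles in rad, forces in N, time in s.
With the tool pointing down it reaches from about 0.3 to 0.775 m from the base axis. Payload 14.6 kg.
Tool frame: the origin (TCP) lies midway between the tips of the shut fingers; the grasp point (between the pads) lies 19 mm behind it (bot.hold_point_z is the distance from the TCP to the grasp point, in m); z points along the fingers, y is the line along which they close (so a half turn about z gives the same grasp; the last joint's range is limited). The gripper opens to 94 mm and grips with 3 to 60 N. Pads are 16 mm wide; open, the fingers measure 119 mm over their backs; the gripper's body (75 mm by 177 mm) begins 78 mm behind the grasp point.
Start: joints at [1.157, 0.3, 1.521, -0, 1.321, -0.067], TCP at [0.187, 0.517, 0.171] pointing down, gripper open.
Joint ranges: [-3.03, 3.03], [-0.79, 2.21], [0.23, 2.52], [-1.04, 4.18], [0, 3.07], [-2.55, 2.55]. Speed limits (rad/s): [2.22, 2.22, 2.57, 3.14, 3.14, 3.14].

## Interface

Orientations are given as a unit quaternion [w, x, y, z].
In Python, from station import bot gives the robot as it stands.
- The arm moves only by the tool play_rows, never from a script. Its argument "targets" is a list that holds one entry, the list of rows, each a list of 7 numbers: the turn, a rotation vector about the tool's x, y, z normalised to -1 to 1, where 1 is 0.5 rad, then the shift along the tool's x, y, z normalised to -1 to 1, where 1 is 0.25 m, then the closure in counts, from 0 (fully open) to 255 (shut). In form: [[[wx, wy, wz, tx, ty, tz, grip], ...]]. A call has 1 to 12 rows; each row shifts and turns the commanded pose from where the row before left it, along the tool's axes as they then stand; what a row does not reach is not made up. A row lasts 1/12 s, in which the tool goes at most 41.7 mm and 7.16 degrees, less where a joint would pass 70% of its speed; a pose out of reach is approached as far as the arm can. A call with a number of a shift or a turn outside -1 to 1 is refused whole. A call with a gripper value outside its range is refused whole. The fingers move at their own pace and stop on an object; "newtons" is the grip in N (left out, the last holds). Time passes only in rows, so rows that do not move let the fingers close. It gives the time, the measured TCP pose, the force, the opening and the grip force at its end, in the units of the state.
- bot.observe(): the state, without advancing time (a new reading comes with each control period).
- bot.camera(name): name is "scene" or "top"; returns the picture (400x640x3 uint8, red, green, blue); there is no depth.
- bot.calibration(name): a dict with "camera_matrix" (3x3 intrinsics, pixels), "distortion" ([k1, k2, p1, p2, k3] as OpenCV has them; the pictures are not rectified), "R" (3x3) and "t" (3): a world point X has camera coordinates R X + t. Camera axes: x right, y down, z forward; pixel columns grow to the right and rows downward; lengths in m; the calibration is good to about 2 mm. A picture is of the moment at which its call begins. calibration takes no time and is no camera call.
- bot.close_job(): hands the job in; it is judged then, once.
Trained networks look in the newest picture that a camera, given by its name, has taken for a name from the list of things; names that differ only in an ending like _2 or _b are one class to them, and where a whole thing is asked for, a point or a joint stands for the part that bears it (a point fixed in the world has none). Each returns a list of dicts, best first, with "p" (0 to 1); they miss things now and then, are a little off and sometimes report something else, mostly with a low value. They report only what shows in the picture. A call takes as long as a camera call.
- bot.search_frame(label, camera): "rect" ([left, top, right, bottom] in pixels, round what is visible of it).
- bot.place_of(label, camera): "at" ([column, row] in pixels: a listed point, or the origin of a listed thing).
The state is a dict: "time_s": time; "q": joint angles; "qd": joint speeds; "tau": joint torques, N m; "tool_pos": TCP position; "eef_rot": TCP orientation; "wrist_force": force on the tool from outside, world axes, zero at the start; "torque": the same for the moment, N m; "finger_gap": finger opening in m; "grip_force": force on a finger pad.
Only numpy, scipy, OpenCV 4.12 (cv2) and the standard library are available. Lean on these libraries where they do the work, as an engineer would, in place of code of your own. Each camera call takes 0.05 s, during which the arm holds its last target. There are 200 camera calls.

## Working session

There is one attempt and no reset: what is moved stays moved. The work goes in short steps, Python scripts to look and compute and a tool call to move; the robot and the scene stay as the last step left them, time stands still between calls to the robot, and variables do not carry over. Pictures are saved under pics/ and viewed, at most 12 in all, crops included, and the job is handed in when it is done.

Besides the shell and the picture viewer there is one more tool, called after ">>>" as name(argument=value, ...), one argument or row to a line, values as JSON. play_rows: Moves the arm, as the interface text tells. Scaled input: -1 to 1 covers 0.25 m each way for a shift and 0.5 rad each way for a turn. Its arguments: {"type":"object","properties":{"targets":{"type":"array","items":{"type":"array","items":{"type":"array","items":{"type":"number"}}}},"newtons":{"type":"number"}},"required":["targets"]}

```bash
mkdir -p pics; cat > h.py <<'E'
import numpy as np, cv2
from station import bot
def cal(c):
    k=bot.calibration(c); return [np.array(k[n],float) for n in("camera_matrix","distortion","R","t")]
def ray(c,px):
    K,D,R,t=cal(c); u=cv2.undistortPoints(np.array([[px]],float),K,D)[0,0]
    d=R.T@np.array([u[0],u[1],1]); return -R.T@t, d
def atz(c,px,z):
    o,d=ray(c,px); return o+d*(z-o[2])/d[2]
def tri(pa,pb):
    A=np.zeros((3,3));b=np.zeros(3)
    for c,p in(("scene",pa),("top",pb)):
        o,d=ray(c,p); d=d/np.linalg.norm(d); M=np.eye(3)-np.outer(d,d); A+=M;b+=M@o
    return np.linalg.solve(A,b)
def proj(c,X):
    K,D,R,t=cal(c); return cv2.projectPoints(np.array(X,float).reshape(-1,3),cv2.Rodrigues(R)[0],t,K,D)[0][:,0]
E
python3 - <<'E'
from h import *
s=bot.observe(); print({k:np.round(v,3).tolist() for k,v in s.items()}, bot.hold_point_z)
for c in("scene","top"):
    cv2.imwrite(f"pics/{c}0.png",bot.camera(c)[:,:,::-1])
zs=dict(fixture=0,pin=.059,lock=.076,support_mid=.059,support_yoke=.059,support_notch=.059,key_grip=.083,rack=0,disc_blade_grip=.083,fork_blade_grip=.083,ball_tube=0,tape=0)
for n,z in zs.items():
    b={}
    for c in("scene","top"):
        r=bot.place_of(n,c)
        for q in r[:2]: print(n,c,round(q["p"],2),np.round(q["at"],1),np.round(atz(c,q["at"],z),4))
        if r:b[c]=r[0]["at"]
    if len(b)==2: print("   tri",np.round(tri(b["scene"],b["top"]),4))
print(bot.observe()["time_s"])
E
```

```text
{'time_s': 0.0, 'q': [1.157, 0.3, 1.522, 0.0, 1.321, -0.067], 'qd': [0.0, 0.001, -0.002, 0.001, 0.001, -0.0], 'tau': [-0.0, -53.181, -35.273, 0.071, 0.025, -0.0], 'tool_pos': [0.187, 0.517, 0.17], 'eef_rot': [-0.0, 0.173, 0.985, -0.001], 'wrist_force': [0.745, -0.536, 0.733], 'torque': [-0.031, -0.042, 0.03], 'grip_force': 0.0, 'finger_gap': 0.094} 0.0188
fixture scene 0.87 [399.7 284.7] [0.5536 0.2232 0.    ]
fixture top 0.8 [236.8 185. ] [0.5552 0.2191 0.    ]
fixture top 0.45 [206.  205.6] [0.5039 0.2925 0.    ]
   tri [ 5.544e-01  2.212e-01 -4.000e-04]
pin scene 0.76 [402.7 272.6] [0.555  0.2193 0.059 ]
pin scene 0.2 [366.9 284.8] [0.6145 0.1654 0.059 ]
pin top 0.57 [229.3 180.5] [0.5608 0.2233 0.059 ]
   tri [0.5602 0.2202 0.0693]
lock scene 0.82 [446.9 249. ] [0.47   0.2813 0.076 ]
lock top 0.6 [200.9 221.5] [0.4667 0.2801 0.076 ]
   tri [0.4666 0.2817 0.0709]
support_mid scene 0.8 [400.7 272.8] [0.5574 0.2159 0.059 ]
support_mid top 0.67 [230.3 183.4] [0.5542 0.2209 0.059 ]
   tri [0.5554 0.2184 0.0578]
support_yoke scene 0.81 [438.1 263.5] [0.5007 0.2769 0.059 ]
support_yoke 
[... 616 characters left out ...]
2. ] [ 0.5444 -0.2205  0.083 ]
disc_blade_grip top 0.74 [424.5 189.9] [ 0.5459 -0.2148  0.083 ]
   tri [ 0.5465 -0.2155  0.0879]
fork_blade_grip scene 0.71 [213.1 176. ] [ 0.5446 -0.2583  0.083 ]
fork_blade_grip top 0.89 [448.3 190.8] [ 0.5449 -0.2678  0.083 ]
   tri [ 0.5433 -0.2653  0.0787]
ball_tube scene 0.89 [302.4 272.1] [0.627  0.0224 0.    ]
ball_tube scene 0.46 [247.7 193.5] [ 0.5028 -0.2019  0.    ]
ball_tube top 0.88 [317.5 155.1] [0.6314 0.025  0.    ]
ball_tube top 0.37 [229.6 183. ] [0.5597 0.2367 0.    ]
   tri [0.6303 0.0247 0.0082]
tape scene 0.71 [338.9 202.6] [0.4203 0.0113 0.    ]
tape top 0.7 [320.9 242.8] [0.4198 0.0128 0.    ]
   tri [4.201e-01 1.200e-02 2.000e-04]
1.3
```

```bash
python3 - <<'E'
import cv2
a=cv2.imread("pics/scene0.png");b=cv2.imread("pics/top0.png")
cv2.imwrite("pics/s0c.png",cv2.resize(a[160:360,180:500],(800,500),interpolation=cv2.INTER_CUBIC))
cv2.imwrite("pics/t0c.png",cv2.resize(b[100:280,160:480],(800,450),interpolation=cv2.INTER_CUBIC))
E
```

```text
(no output)
```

View pics/s0c.png

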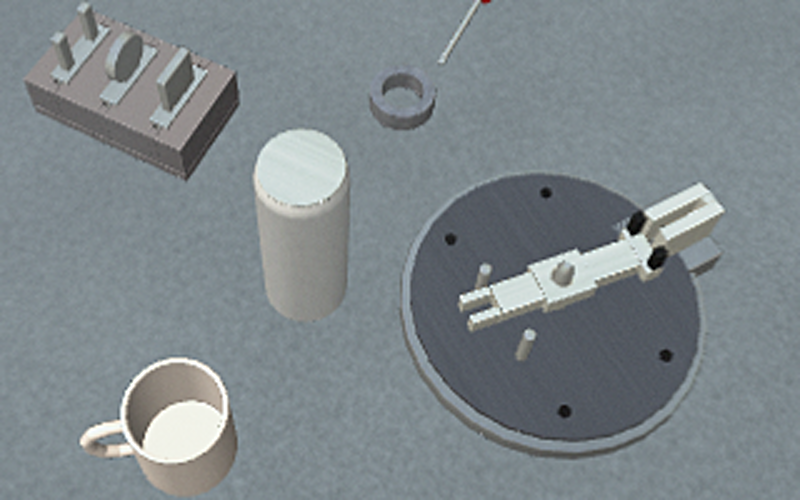

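View pics/t0c.png

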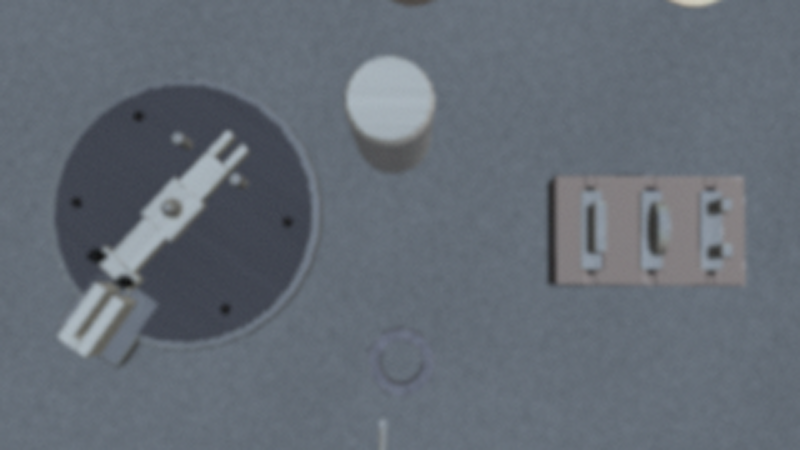

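The scene shows the arm with its yoke towards the lock block at crop (680,220) and its notch between the stop posts. The key, with the rectangular handle, is in the rack slot nearest the fixture, with the disc blade in the middle and the fork blade beyond it. Next I refine the poses by fitting model outlines to the image edges.

```bash
cat > fit.py <<'E'
from h import *
from scipy.optimize import differential_evolution
from scipy.ndimage import map_coordinates
def grad(f):
    g=cv2.GaussianBlur(cv2.cvtColor(cv2.imread(f),cv2.COLOR_BGR2GRAY).astype(float),(0,0),1.0)
    return np.hypot(cv2.Sobel(g,cv2.CV_64F,1,0),cv2.Sobel(g,cv2.CV_64F,0,1))
def poly(pts,z,step=.002):
    out=[]
    pts=np.array(pts+[pts[0]],float)
    for a,b in zip(pts[:-1],pts[1:]):
        n=int(np.linalg.norm(b-a)/step)+2
        out+=[a+(b-a)*s for s in np.linspace(0,1,n)]
    return np.c_[np.array(out),np.full(len(out),z)]
def rect(x0,x1,y0,y1,z): return poly([(x0,y0),(x1,y0),(x1,y1),(x0,y1)],z)
a=np.linspace(0,2*np.pi,300)
DISC=np.c_[.13*np.cos(a),.13*np.sin(a),np.full(300,.03)]
BLOCK=np.r_[rect(.092,.152,-.016,.016,.076),rect(.092,.142,-.004,.004,.076)]
ARM=poly([(-.082,-.022),(-.066,-.022),(-.066,-.013),(-.022,-.013),(-.022,-.018),(.022,-.018),(.022,-.013),(.086,-.013),(.086,-.0055),(.06,-.0055),(.06,.0055),(.086,.0055),(.086,.013),(.022,.013),(.022,.018),(-.022,.018),(-.022,.013),(-.066,.013),(-.066,.022),(-.082,.022)],.068)
RACK=rect(-.05,.05,-.087,.087,.055)
KEY=np.r_[rect(-.036,.036,-.01,.01,.059),rect(-.022,.022,-.005,.005,.1055)]
def put(M,p):
    c,s=np.cos(p[2]),np.sin(p[2]); return np.c_[M[:,0]*c-M[:,1]*s+p[0],M[:,0]*s+M[:,1]*c+p[1],M[:,2]]
def fit(models,g,cam,p0,r=(.012,.012,.15)):
    def cost(p): return -sum(np.minimum(map_coordinates(g,proj(cam,put(M,p))[:,::-1].T,order=1),150).mean() for M in models)
    q=differential_evolution(cost,[(m-d,m+d) for m,d in zip(p0,r)],seed=1,maxiter=60,popsize=12,tol=1e-6)
    return np.round(q.x,4),round(q.fun,1)
E
python3 - <<'E'
from fit import *
for c in("scene","top"):
    g=grad(f"pics/{c}0.png")
    print(c,"fix",fit([DISC,BLOCK],g,c,(.555,.22,2.53),(.012,.012,.2)))
    print(c,"disc",fit([DISC],g,c,(.555,.22,2.53),(.012,.012,.001)))
    print(c,"arm",fit([ARM],g,c,(.555,.22,-.7),(.012,.012,.25)))
    print(c,"rack",fit([RACK],g,c,(.543,-.207,0)))
    print(c,"key",fit([KEY],g,c,(.537,-.153,0)))
E
```

```text
Traceback (most recent call last):
  File "fit.py", line 25, in fit
    q=differential_evolution(cost,[(m-d,m+d) for m,d in zip(p0,r)],seed=1,maxiter=60,popsize=12,tol=1e-6)
  File "fit.py", line 24, in cost
    def cost(p): return -sum(np.minimum(map_coordinates(g,proj(cam,put(M,p))[:,::-1].T,order=1),150).mean() for M in models)
                         ~~~^^^^^^^^^^^^^^^^^^^^^^^^^^^^^^^^^^^^^^^^^^^^^^^^^^^^^^^^^^^^^^^^^^^^^^^^^^^^^^^^^^^^^^^^^^^^^^^^
  File "fit.py", line 24, in <genexpr>
    def cost(p): return -sum(np.minimum(map_coordinates(g,proj(cam,put(M,p))[:,::-1].T,order=1),150).mean() for M in models)
                                                          ~~~~^^^^^^^^^^^^^^
  File "h.py", line 16, in proj
    K,D,R,t=cal(c); return cv2.projectPoints(np.array(X,float).reshape(-1,3),cv2.Rodrigues(R)[0],t,K,D)[0][:,0]
            ~~~^^^
  File "h.py", line 4, in cal
    k=bot.calibration(c); return [np.array(k[n],float) for n in("camera_matrix","distortion","R","t")]
ValueError: time passes only in moves, steps and waits
```

```bash
sed -i 's/^def cal/import functools\n@functools.lru_cache\ndef cal/' h.py
cat > run0.py <<'E'
from fit import *
for c in("scene","top"):
    g=grad(f"pics/{c}0.png")
    print(c,"fix",fit([DISC,BLOCK],g,c,(.555,.22,2.53),(.012,.012,.2)))
    print(c,"disc",fit([DISC],g,c,(.555,.22,2.53),(.012,.012,.001)))
    print(c,"arm",fit([ARM],g,c,(.555,.22,-.7),(.012,.012,.25)))
    print(c,"rack",fit([RACK],g,c,(.543,-.207,0)))
    print(c,"key",fit([KEY],g,c,(.537,-.153,0)))
E
python3 run0.py
```

```text
scene fix (array([0.5574, 0.2299, 2.6258]), np.float64(-222.2))
scene disc (array([0.5553, 0.231 , 2.5309]), np.float64(-78.2))
scene arm (array([ 0.5544,  0.2193, -0.7267]), np.float64(-146.1))
scene rack (array([ 0.5428, -0.2114,  0.0122]), np.float64(-86.2))
scene key (array([ 0.5425, -0.1611,  0.15  ]), np.float64(-94.6))
top fix (array([0.548 , 0.2144, 2.4591]), np.float64(-167.2))
top disc (array([0.5445, 0.2288, 2.5295]), np.float64(-41.9))
top arm (array([ 0.5549,  0.2222, -0.7332]), np.float64(-143.0))
top rack (array([ 0.5446, -0.2116,  0.0118]), np.float64(-61.6))
top key (array([ 0.5416, -0.1482,  0.012 ]), np.float64(-78.6))
```

```bash
python3 - <<'E'
from fit import *
for c in("scene","top"):
    g=grad(f"pics/{c}0.png")
    print(c,"block",fit([BLOCK],g,c,(.555,.2205,2.53),(.004,.004,.25)))
    print(c,"key",fit([KEY],g,c,(.54,-.156,.012),(.01,.004,.02)))
    im=cv2.imread(f"pics/{c}0.png")
    print(c,proj(c,[[.5547,.2207,.03],[.5547,.2207,.088]]))
E
```

```text
scene block (array([0.552 , 0.2199, 2.539 ]), np.float64(-146.4))
scene key (array([ 0.5427, -0.1586,  0.0059]), np.float64(-92.0))
scene [[400.89102668 278.74977647]
 [406.00245749 266.44342908]]
top block (array([0.5535, 0.2218, 2.5336]), np.float64(-135.0))
top key (array([ 0.5434, -0.1578, -0.008 ]), np.float64(-52.0))
top [[233.29259096 184.19715384]
 [227.27176403 182.09747262]]
```

>>> play_rows(
  targets=[
    [[0,0,0,0,0,-0.1,0],[0,0,0,0,0,-0.1,0],[0,0,0,0,0,0,0]],
  ],
  newtons=30,
)

```text
time_s: 1.55
tool_pos: [0.1875, 0.5186, 0.2255]
eef_rot: [0.001, 0.173, 0.985, 0.003]
wrist_force: [-0.9, 1.4, 0.9]
finger_gap: 0.0941
grip_force: 0.0
```

>>> play_rows(
  targets=[
    [[0,0,0.191,0,0,0,0],[0,0,0.191,0,0,0,0],[0,0,0.191,0,0,0,0],[0,0,0.191,0,0,0,0]],
  ],
)

```text
time_s: 1.88
tool_pos: [0.1869, 0.5172, 0.2205]
eef_rot: [0.0, 0.359, 0.933, -0.0]
wrist_force: [-0.1, 0.8, -0.7]
finger_gap: 0.0939
grip_force: 0.0
```

>>> play_rows(
  targets=[
    [[0,0,0,-0.145,0.007,0,0],[0,0,0,-0.145,0.007,0,0],[0,0,0,-0.145,0.007,0,0],[0,0,0,-0.145,0.007,0,0],[0,0,0,-0.145,0.007,0,0],[0,0,0,-0.145,0.007,0,0],[0,0,0,-0.145,0.007,0,0],[0,0,0,-0.145,0.007,0,0],[0,0,0,-0.145,0.007,0,0],[0,0,0,-0.145,0.007,0,0],[0,0,0,-0.145,0.007,0,0],[0,0,0,-0.145,0.007,0,0]],
  ],
)

```text
time_s: 2.88
tool_pos: [0.5266, 0.2418, 0.2205]
eef_rot: [-0.0, 0.356, 0.934, -0.0]
wrist_force: [-0.2, 0.7, 0.1]
finger_gap: 0.0938
grip_force: 0.0
```

```bash
cat >> h.py <<'E'
from scipy.spatial.transform import Rotation as Ro
def yaw(R): return np.degrees(np.arctan2(R[1,1],R[0,1]))
def delta(p,y):
    """units (turn, shift) from the present pose to TCP p, tool straight down with tool-y at y degrees; shift in target axes"""
    s=bot.observe(); w,a,b,c=s["eef_rot"]; R=Ro.from_quat([a,b,c,w]).as_matrix()
    cy,sy=np.cos(np.radians(y)),np.sin(np.radians(y))
    T=np.array([[-sy,cy,0],[cy,sy,0],[0,0,-1.]])
    rv=Ro.from_matrix(R.T@T).as_rotvec(); d=T.T@(np.array(p)-s["tool_pos"])
    print("t",round(s["time_s"],2),"pos",np.round(s["tool_pos"],4),"yaw",round(yaw(R),2),"q",np.round(s["q"],3),"gap",round(s["finger_gap"],4),"F",np.round(s["wrist_force"],1),"tau",np.round(s["torque"],2))
    print("turn units",np.round(rv/.5,3),"shift units",np.round(d/.25,3))
E
python3 -c "
from h import *
delta([.554,.2208,.041],48.2)"
```

```text
t 2.88 pos [0.5266 0.2418 0.2205] yaw 48.24 q [ 0.367  0.335  1.361  0.     1.447 -0.475] gap 0.0938 F [-0.2  0.7  0.1] tau [-0.02  0.07  0.01]
turn units [-0.    -0.     0.001] shift units [-0.138  0.011  0.718]
```

>>> play_rows(
  targets=[
    [[0,0,0,-0.069,0.005,0,0],[0,0,0,-0.069,0.006,0,0],[0,0,0,0,0,0.1,0],[0,0,0,0,0,0.12,0],[0,0,0,0,0,0.12,0],[0,0,0,0,0,0.08,0],[0,0,0,0,0,0,0]],
  ],
)

```text
time_s: 3.47
tool_pos: [0.5509, 0.2215, 0.1111]
eef_rot: [-0.003, 0.356, 0.934, -0.002]
wrist_force: [-0.3, -0.0, 0.3]
finger_gap: 0.0941
grip_force: 0.0
```

```bash
python3 -c "
from h import *
delta([.554,.2208,.041],48.2)
im=bot.camera('scene');cv2.imwrite('pics/s1.png',cv2.resize(im[180:360,290:530,::-1],(800,600),interpolation=cv2.INTER_CUBIC))"
```

```text
t 3.47 pos [0.5509 0.2215 0.1111] yaw 48.24 q [ 0.321  0.454  1.453 -0.     1.242 -0.521] gap 0.0941 F [-0.3 -0.   0.3] tau [-0.03 -0.01  0.01]
turn units [-0.012 -0.007  0.001] shift units [-0.011  0.006  0.28 ]
```

View pics/s1.png

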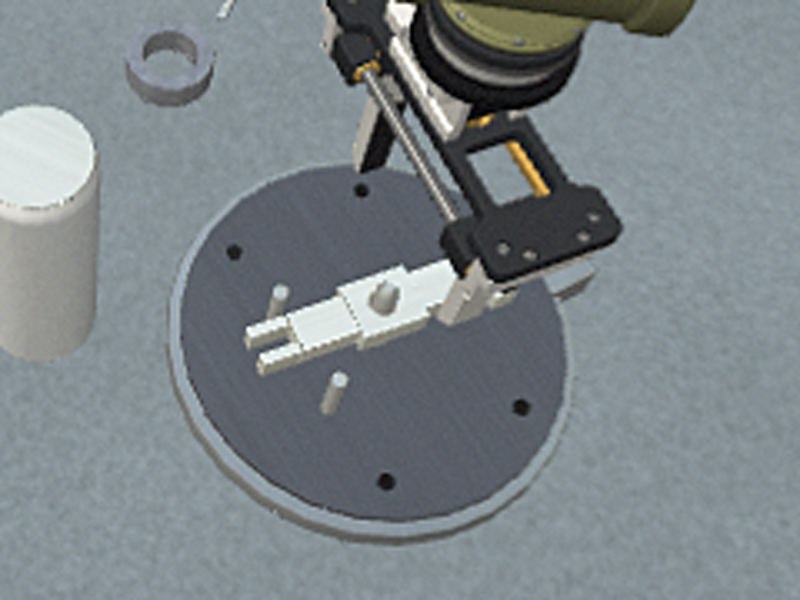

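The open fingers straddle the arm, with the pin at crop (383,298) between their lines, so I go down and grip.

>>> play_rows(
  targets=[
    [[0,0,0,-0.006,0.003,0.09,0],[0,0,0,-0.006,0.003,0.09,0],[0,0,0,0,0,0.08,0],[0,0,0,0,0,0.02,0],[0,0,0,0,0,0,0],[0,0,0,0,0,0,0]],
  ],
)

```text
time_s: 4.02
tool_pos: [0.5571, 0.2217, 0.0477]
eef_rot: [0.001, 0.356, 0.934, 0.001]
wrist_force: [-1.0, 0.2, -0.0]
finger_gap: 0.0939
grip_force: 0.0
```

```bash
python3 -c "
from h import *
delta([.554,.2208,.041],48.2)"
```

```text
t 4.02 pos [0.5571 0.2217 0.0477] yaw 48.25 q [ 0.318  0.53   1.498 -0.     1.111 -0.524] gap 0.0939 F [-1.   0.2 -0. ] tau [-0.08 -0.    0.04]
turn units [0.004 0.002 0.002] shift units [ 0.007 -0.011  0.027]
```

>>> play_rows(
  targets=[
    [[0,0,0,0.007,-0.011,0.022,0],[0,0,0,0,0,0,0],[0,0,0,0,0,0,0]],
  ],
)

```text
time_s: 4.27
tool_pos: [0.5532, 0.2206, 0.041]
eef_rot: [0.0, 0.356, 0.934, 0.0]
wrist_force: [0.4, -0.4, -0.7]
finger_gap: 0.0941
grip_force: 0.0
```

```bash
python3 -c "
from h import *
delta([.554,.2208,.041],48.2)"
```

```text
t 4.27 pos [0.5532 0.2206 0.041 ] yaw 48.25 q [ 0.318  0.531  1.514 -0.     1.096 -0.524] gap 0.0941 F [ 0.4 -0.4 -0.7] tau [-0.08  0.02  0.04]
turn units [0.001 0.001 0.002] shift units [-0.002  0.003  0.   ]
```

Well placed. Close on the arm.

>>> play_rows(
  targets=[
    [[0,0,0,-0.002,0.003,0,255],[0,0,0,0,0,0,255],[0,0,0,0,0,0,255],[0,0,0,0,0,0,255],[0,0,0,0,0,0,255],[0,0,0,0,0,0,255],[0,0,0,0,0,0,255],[0,0,0,0,0,0,255],[0,0,0,0,0,0,255]],
  ],
  newtons=30,
)

```text
time_s: 5.02
tool_pos: [0.554, 0.2208, 0.0403]
eef_rot: [0.0, 0.356, 0.934, -0.0]
wrist_force: [-0.5, -0.4, 0.3]
finger_gap: 0.0375
grip_force: 0.0
```

```bash
python3 -c "
from h import *
delta([.554,.2208,.041],48.2)"
```

```text
t 5.02 pos [0.554  0.2208 0.0403] yaw 48.24 q [ 0.318  0.534  1.511 -0.     1.096 -0.524] gap 0.0375 F [-0.5 -0.4  0.3] tau [-0.08  0.03 -0.01]
turn units [-0.     0.     0.002] shift units [ 0.     0.    -0.003]
```

>>> play_rows(
  targets=[
    [[0,0,0,0,0,0,255],[0,0,0,0,0,0,255],[0,0,0,0,0,0,255],[0,0,0,0,0,0,255]],
  ],
)

```text
time_s: 5.35
tool_pos: [0.5542, 0.221, 0.0404]
eef_rot: [0.0, 0.356, 0.934, 0.0]
wrist_force: [0.8, 1.3, -1.2]
finger_gap: 0.0122
grip_force: 30.0
```

```bash
python3 -c "
from h import *
delta([.554,.2208,.041],48.2)"
```

```text
t 5.35 pos [0.5542 0.221  0.0404] yaw 48.24 q [ 0.318  0.534  1.511  0.     1.096 -0.524] gap 0.0122 F [ 0.8  1.3 -1.2] tau [ 0.11 -0.17  0.05]
turn units [0.002 0.    0.001] shift units [ 0.    -0.001 -0.002]
```

```bash
python3 -c "
from h import *
im=bot.camera('scene');cv2.imwrite('pics/s2.png',cv2.resize(im[180:360,290:530,::-1],(800,600),interpolation=cv2.INTER_CUBIC))"
```

```text
(no output)
```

View pics/s2.png

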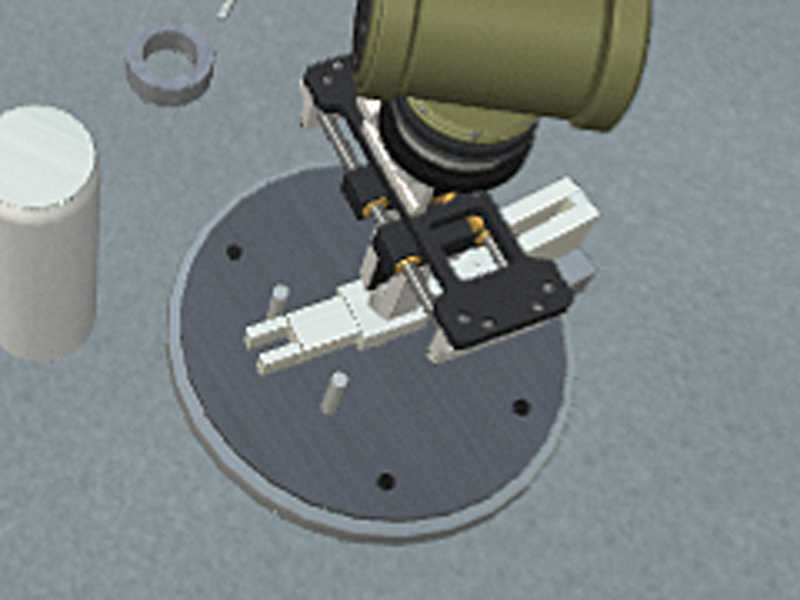

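```bash
python3 -c "
from h import *
y=np.array([.666,.746,0])
def cr(P): return np.round((proj('scene',P)-[290,180])*3.333).tolist()
p=np.array([.5509,.2215,.1111]); print('s1',cr([p+y*.047,p+y*.06,p-y*.047,p-y*.06]))
p=np.array([.5542,.221,.0404])
for h in(0,.02,.04,.06): print('s2',h,cr([p+[0,0,h]+y*.006,p+[0,0,h]+y*.02,p+[0,0,h]-y*.006]))
"
```

```text
s1 [[436.0, 335.0], [447.0, 355.0], [361.0, 201.0], [352.0, 183.0]]
s2 0 [[378.0, 330.0], [388.0, 349.0], [369.0, 313.0]]
s2 0.02 [[384.0, 316.0], [394.0, 336.0], [375.0, 299.0]]
s2 0.04 [[390.0, 302.0], [400.0, 322.0], [381.0, 285.0]]
s2 0.06 [[396.0, 287.0], [407.0, 307.0], [387.0, 270.0]]
```

The fingers have closed on the pin's tip, above the arm. The tool appears to sit about 30–40 mm higher than reported, since the fingertips at crop (440,315) were expected near (440,345). I open and go down, feeling for the disc.

>>> play_rows(
  targets=[
    [[0,0,0,0,0,0,0],[0,0,0,0,0,0,0],[0,0,0,0,0,0,0],[0,0,0,0,0,0,0],[0,0,0,0,0,0,0],[0,0,0,0,0,0,0],[0,0,0,0,0,0,0],[0,0,0,0,0,0,0],[0,0,0,0,0,0.03,0],[0,0,0,0,0,0.03,0],[0,0,0,0,0,0,0]],
  ],
)

```text
time_s: 6.32
tool_pos: [0.553, 0.2204, 0.0232]
eef_rot: [-0.001, 0.356, 0.934, -0.001]
wrist_force: [-0.7, 0.1, -0.0]
finger_gap: 0.082
grip_force: 0.0
```

```bash
python3 -c "
from h import *
delta([.554,.2208,.041],48.2)
im=bot.camera('scene');cv2.imwrite('pics/s3.png',cv2.resize(im[180:360,290:530,::-1],(800,600),interpolation=cv2.INTER_CUBIC))"
```

```text
t 6.32 pos [0.553  0.2204 0.0232] yaw 48.24 q [ 0.318  0.556  1.523  0.     1.066 -0.524] gap 0.082 F [-0.7  0.1 -0. ] tau [-0.05  0.04 -0.  ]
turn units [-0.005 -0.003  0.001] shift units [-0.002  0.004 -0.071]
```

View pics/s3.png

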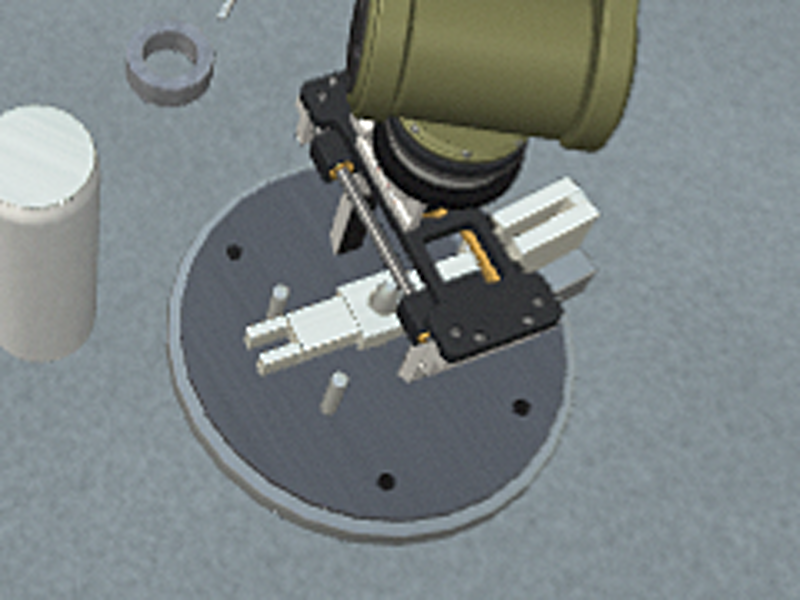

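>>> play_rows(
  targets=[
    [[0,0,0,0,0,0.02,0],[0,0,0,0,0,0.02,0],[0,0,0,0,0,0,0],[0,0,0,0,0,0,0]],
  ],
)

```text
time_s: 6.7
tool_pos: [0.5538, 0.2207, 0.015]
eef_rot: [-0.0, 0.356, 0.934, -0.0]
wrist_force: [-0.2, 0.4, 0.3]
finger_gap: 0.094
grip_force: 0.0
```

```bash
python3 -c "
from h import *
delta([.554,.2208,.041],48.2)
y=np.array([.666,.746,0])
def cr(P): return np.round((proj('scene',P)-[290,180])*3.333).tolist()
p=np.array([.553,.2204,.0232])
for h in(0,.02,.03,.04,.05): print('s3',h,cr([p+[0,0,h]+y*.041,p+[0,0,h]+y*.053,p+[0,0,h]-y*.041,p+[0,0,h]-y*.053]))
"
```

```text
t 6.7 pos [0.5538 0.2207 0.015 ] yaw 48.24 q [ 0.318  0.567  1.526  0.     1.049 -0.524] gap 0.094 F [-0.2  0.4  0.3] tau [-0.09 -0.    0.06]
turn units [-0.001 -0.001  0.001] shift units [-0.     0.001 -0.104]
s3 0 [[398.0, 388.0], [407.0, 405.0], [340.0, 277.0], [332.0, 262.0]]
s3 0.02 [[404.0, 375.0], [414.0, 393.0], [345.0, 263.0], [336.0, 247.0]]
s3 0.03 [[408.0, 369.0], [417.0, 386.0], [347.0, 256.0], [339.0, 240.0]]
s3 0.04 [[411.0, 362.0], [420.0, 380.0], [350.0, 248.0], [341.0, 232.0]]
s3 0.05 [[414.0, 355.0], [424.0, 373.0], [352.0, 241.0], [344.0, 225.0]]
```

>>> play_rows(
  targets=[
    [[0,0,0,0,0,0.012,0],[0,0,0,0,0,0,0]],
  ],
)

```text
time_s: 6.87
tool_pos: [0.5538, 0.2207, 0.012]
eef_rot: [-0.0, 0.356, 0.934, -0.0]
wrist_force: [-0.6, 0.0, -0.6]
finger_gap: 0.0941
grip_force: 0.0
```

>>> play_rows(
  targets=[
    [[0,0,0,0,0,0.012,0],[0,0,0,0,0,0,0]],
  ],
)

```text
time_s: 7.03
tool_pos: [0.5538, 0.2207, 0.0089]
eef_rot: [-0.0, 0.356, 0.934, -0.0]
wrist_force: [-0.6, -0.2, 0.4]
finger_gap: 0.0939
grip_force: 0.0
```

>>> play_rows(
  targets=[
    [[0,0,0,0,0,0.008,0],[0,0,0,0,0,0,0]],
  ],
)

```text
time_s: 7.2
tool_pos: [0.5538, 0.2207, 0.007]
eef_rot: [-0.0, 0.356, 0.934, -0.0]
wrist_force: [-0.7, -0.6, -0.3]
finger_gap: 0.094
grip_force: 0.0
```

>>> play_rows(
  targets=[
    [[0,0,0,0,0,0,255],[0,0,0,0,0,0,255],[0,0,0,0,0,0,255],[0,0,0,0,0,0,255],[0,0,0,0,0,0,255],[0,0,0,0,0,0,255],[0,0,0,0,0,0,255],[0,0,0,0,0,0,255],[0,0,0,0,0,0,255],[0,0,0,0,0,0,255],[0,0,0,0,0,0,255]],
  ],
  newtons=40,
)

```text
time_s: 8.12
tool_pos: [0.554, 0.2207, 0.0073]
eef_rot: [0.0, 0.356, 0.934, 0.0]
wrist_force: [0.9, 0.3, -0.2]
finger_gap: 0.0359
grip_force: 40.0
```

```bash
python3 -c "
from h import *
delta([.554,.2208,.041],48.2)"
```

```text
t 8.12 pos [0.554  0.2207 0.0073] yaw 48.24 q [ 0.318  0.578  1.53  -0.     1.034 -0.524] gap 0.0359 F [ 0.9  0.3 -0.2] tau [-0.02  0.    0.  ]
turn units [0.    0.    0.002] shift units [ 0.     0.    -0.135]
```

>>> play_rows(
  targets=[
    [[0,0,0,0,0,-0.02,255],[0,0,0,0,0,-0.04,255],[0,0,0,0,0,-0.05,255],[0,0,0,0,0,-0.05,255],[0,0,0,0,0,-0.05,255],[0,0,0,0,0,-0.05,255],[0,0,0,0,0,0,255],[0,0,0,0,0,0,255],[0,0,0,0,0,0,255]],
  ],
)

```text
time_s: 8.87
tool_pos: [0.5537, 0.2206, 0.0719]
eef_rot: [-0.0, 0.356, 0.934, -0.0]
wrist_force: [-0.2, 0.1, -3.1]
finger_gap: 0.0356
grip_force: 40.0
```

```bash
python3 -c "
from h import *
delta([.554,.2208,.072],-122)
g={}
for c in('scene','top'):cv2.imwrite(f'pics/l_{c}.png',bot.camera(c)[:,:,::-1])
im=cv2.imread('pics/l_scene.png');cv2.imwrite('pics/s4.png',cv2.resize(im[180:360,290:530],(800,600),interpolation=cv2.INTER_CUBIC))"
```

```text
t 8.87 pos [0.5537 0.2206 0.0719] yaw 48.24 q [ 0.318  0.496  1.489  0.     1.158 -0.524] gap 0.0356 F [-0.2  0.1 -3.1] tau [0.03 0.02 0.06]
turn units [-1.000e-03  1.000e-03  5.943e+00] shift units [ 0.001 -0.001 -0.   ]
```

View pics/s4.png

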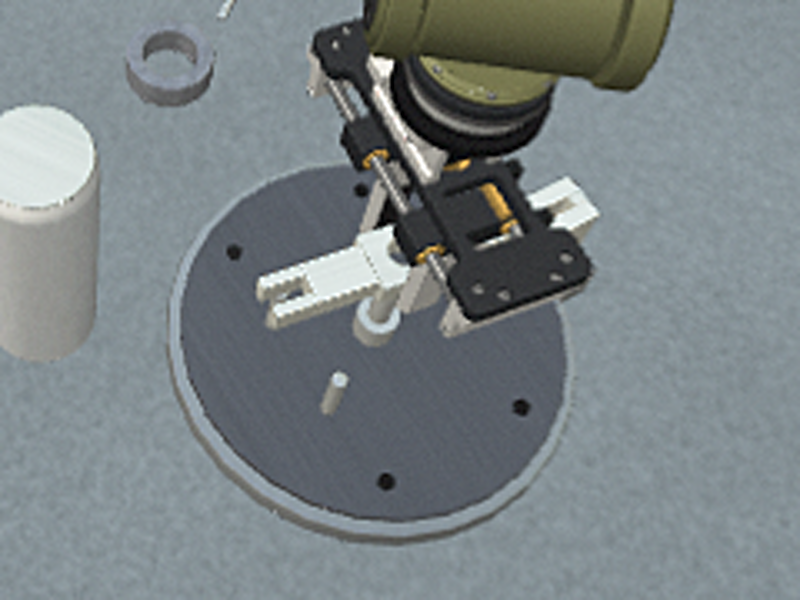

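The arm is lifted clear of the pin, with the bare boss visible at crop (378,325). Now the half turn.

>>> play_rows(
  targets=[
    [[0,0,0.1,0,0,0,255],[0,0,0.2,0,0,0,255],[0,0,0.24,0,0,0,255],[0,0,0.24,0,0,0,255],[0,0,0.24,0,0,0,255],[0,0,0.24,0,0,0,255],[0,0,0.24,0,0,0,255],[0,0,0.24,0,0,0,255],[0,0,0.24,0,0,0,255],[0,0,0.24,0,0,0,255],[0,0,0.24,0,0,0,255],[0,0,0.24,0,0,0,255]],
  ],
)

```text
time_s: 9.97
tool_pos: [0.5536, 0.2206, 0.0716]
eef_rot: [-0.0, 0.864, 0.504, -0.001]
wrist_force: [-1.2, -0.2, -2.9]
finger_gap: 0.0351
grip_force: 40.0
```

>>> play_rows(
  targets=[
    [[0,0,0.24,0,0,0,255],[0,0,0.24,0,0,0,255],[0,0,0.24,0,0,0,255],[0,0,0.24,0,0,0,255],[0,0,0.24,0,0,0,255],[0,0,0.24,0,0,0,255],[0,0,0.24,0,0,0,255],[0,0,0.24,0,0,0,255],[0,0,0.24,0,0,0,255],[0,0,0.24,0,0,0,255],[0,0,0.24,0,0,0,255],[0,0,0.2,0,0,0,255]],
  ],
)

```text
time_s: 10.97
tool_pos: [0.5536, 0.2207, 0.0716]
eef_rot: [0.0, 0.984, -0.181, -0.001]
wrist_force: [0.5, -0.4, -2.0]
finger_gap: 0.0357
grip_force: 40.0
```

```bash
python3 -c "
from h import *
delta([.554,.2208,.072],-122)"
```

```text
t 10.97 pos [0.5536 0.2207 0.0716] yaw -110.82 q [0.318 0.496 1.488 0.    1.158 2.252] gap 0.0357 F [ 0.5 -0.4 -2. ] tau [-0.02  0.16 -0.04]
turn units [0.002 0.002 0.39 ] shift units [ 0.001 -0.001 -0.002]
```

>>> play_rows(
  targets=[
    [[0,0,0.2,0,0,0,255],[0,0,0.19,0,0,0,255],[0,0,0,0,0,0,255],[0,0,0,0,0,0,255],[0,0,0,0,0,0,255]],
  ],
)

```text
time_s: 11.38
tool_pos: [0.5538, 0.2207, 0.072]
eef_rot: [0.0, 0.963, -0.271, -0.0]
wrist_force: [0.3, 0.2, -2.0]
finger_gap: 0.0356
grip_force: 40.0
```

```bash
python3 -c "
from fit import *
delta([.554,.2208,.072],-122)
M=ARM.copy(); M[:,2]+=.0645
for c in('scene','top'):
    cv2.imwrite(f'pics/m_{c}.png',bot.camera(c)[:,:,::-1])
    print(c,'before turn',fit([M],grad(f'pics/l_{c}.png'),c,(.554,.2208,-.73),(.008,.008,.1)))
    print(c,'after',fit([M],grad(f'pics/m_{c}.png'),c,(.554,.2208,2.583),(.008,.008,.1)))
im=cv2.imread('pics/m_scene.png');cv2.imwrite('pics/s5.png',cv2.resize(im[180:360,290:530],(800,600),interpolation=cv2.INTER_CUBIC))"
```

```text
t 11.38 pos [0.5538 0.2207 0.072 ] yaw -121.45 q [ 0.318  0.496  1.488 -0.     1.158  2.438] gap 0.0356 F [ 0.3  0.2 -2. ] tau [0.04 0.1  0.03]
turn units [0.001 0.001 0.019] shift units [ 0.    -0.001 -0.   ]
scene before turn (array([ 0.5491,  0.2193, -0.6734]), np.float64(-116.4))
scene after (array([0.557 , 0.2152, 2.6751]), np.float64(-123.7))
top before turn (array([ 0.5563,  0.223 , -0.7733]), np.float64(-86.0))
top after (array([0.5542, 0.217 , 2.6765]), np.float64(-76.6))
```

View pics/s5.png

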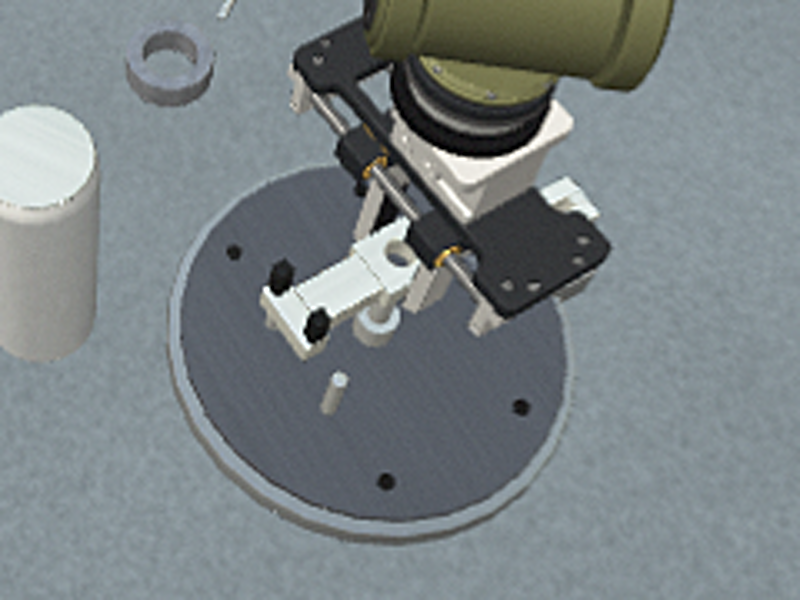

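The hole shows at crop (399,255) and the boss at (378,325); the yoke now points away from the block. I measure the hole relative to the pin.

```bash
python3 -c "
from h import *
im=cv2.imread('pics/m_scene.png',0).astype(float)
c0=im[248:266,400:420].astype(int); print(c0)
print('expected px',proj('scene',[[.554,.2208,.1325],[.5544,.2193,.1325],[.5544,.2193,.088]]))
for px in([409.7,256.5],[409.2,256]): print(atz('scene',px,.1325))
"
```

```text
[[168 114   0  15 136 240 234 237 227 224 230 233  94  28  52  58  56  56
   51  54]
 [151  45 109 124 240 239 231 224 222 222 232 238  16  20  36  56  61  52
   56  53]
 [191 115 236 227 233 226 227 224 225 228 234 196  13  32  36  43  55  57
   51  55]
 [234 221 234 226 225 226 227 218 224 234 239  95  19  30  33  35  45  62
   59  54]
 [229 223 224 223 223 225 201 166 161 153 157  70  14  32  36  34  32  51
   63  54]
 [224 223 222 223 224 215 143 123 133 131 150 145  82  19  29  39  37  34
   55  59]
 [221 221 221 223 226 179 125 127 133 140 151 170 163  85  21  35  32  39
   40  52]
 [221 220 221 225 225 168 119 139 143 153 163 173 180 168  50  21  36  38
   34  35]
 [221 221 224 226 232 183  99  89  98 121 159 180 182 182 134   8  30  31
   39  34]
 [225 225 226 229 230 226  99  80  81  88  98 131 184 177 181 119  15  30
   39  29]
 [229 228 226 224 225 231 194  93  78  78  82  87 137 168 224 241  97  20
   34  30]
 [203 227 223 221 224 228 230 221 134  82  66  74 144 216 236 196 161  79
   24  16]
 [192 225 223 224 222 224 227 234 232 231 217 220 227 238 229 119 173 157
   38  28]
 [217 199 227 224 224 228 227 229 231 235 235 233 231 232 180 119 171 174
  151 108]
 [223 216 169 230 228 228 228 228 231 229 228 227 231 227 113 162 168 167
  169 161]
 [225 227 229 179 231 229 230 229 226 224 226 229 229 176 116 167 167 166
  174 180]
 [227 229 232 214 225 232 227 224 223 226 231 234 234 183 159 166 164 167
  165 142]
 [228 230 229 227 207 230 227 226 228 233 232 190 186 157 163 164 167 172
  169 113]]
expected px [[410.51192033 255.74263357]
 [409.69851631 255.57812158]
 [405.39871884 266.02596838]]
[0.55626637 0.22000877 0.1325    ]
[0.55570482 0.21878181 0.1325    ]
```

>>> play_rows(
  targets=[
    [[0,0,0.1,0,0,0,255],[0,0,0,0,0,0.04,255],[0,0,0,0,0,0.04,255],[0,0,0,0,0,0.02,255],[0,0,0,0,0,0.016,255],[0,0,0,0,0,0,255],[0,0,0,0,0,0,255]],
  ],
)

```text
time_s: 12.07
tool_pos: [0.5539, 0.2207, 0.0431]
eef_rot: [0.0, 0.955, -0.296, -0.0]
wrist_force: [-0.4, 0.0, -3.5]
finger_gap: 0.036
grip_force: 40.0
```

>>> play_rows(
  targets=[
    [[0,0,0,0,0,0.01,255],[0,0,0,0,0,0.01,255],[0,0,0,0,0,0.01,255],[0,0,0,0,0,0,255]],
  ],
)

```text
time_s: 12.4
tool_pos: [0.5536, 0.2209, 0.0354]
eef_rot: [0.0, 0.955, -0.297, -0.0]
wrist_force: [-0.6, 1.5, -3.7]
finger_gap: 0.0359
grip_force: 40.0
```

```bash
python3 -c "
from h import *
delta([.554,.2208,.0073],-124.3)"
```

```text
t 12.4 pos [0.5536 0.2209 0.0354] yaw -124.5 q [0.318 0.54  1.515 0.    1.087 2.491] gap 0.0359 F [-0.6  1.5 -3.7] tau [ 0.33  0.35 -0.03]
turn units [ 0.001  0.001 -0.007] shift units [ 0.001 -0.     0.112]
```

>>> play_rows(
  targets=[
    [[0,0,0,0,0,0.015,255],[0,0,0,0,0,0.015,255],[0,0,0,0,0,0.015,255],[0,0,0,0,0,0,255]],
  ],
)

```text
time_s: 12.73
tool_pos: [0.5535, 0.2209, 0.0236]
eef_rot: [0.0, 0.955, -0.297, -0.001]
wrist_force: [-3.3, 2.8, -5.0]
finger_gap: 0.0359
grip_force: 40.0
```

>>> play_rows(
  targets=[
    [[0,0,0,0,0,0.015,255],[0,0,0,0,0,0.015,255],[0,0,0,0,0,0.015,255],[0,0,0,0,0,0.012,255],[0,0,0,0,0,0.008,255],[0,0,0,0,0,0,255],[0,0,0,0,0,0,255]],
  ],
)

```text
time_s: 13.32
tool_pos: [0.5536, 0.2209, 0.0079]
eef_rot: [0.0, 0.955, -0.297, -0.0]
wrist_force: [-3.6, 4.8, -4.7]
finger_gap: 0.0356
grip_force: 40.0
```

```bash
python3 -c "
from h import *
delta([.554,.2208,.0073],-124.3)"
```

```text
t 13.32 pos [0.5536 0.2209 0.0079] yaw -124.5 q [0.318 0.577 1.53  0.    1.036 2.491] gap 0.0356 F [-3.6  4.8 -4.7] tau [ 0.85  0.67 -0.04]
turn units [ 0.001  0.001 -0.007] shift units [ 0.002 -0.     0.002]
```

>>> play_rows(
  targets=[
    [[0,0,0,0,0,0.005,255],[0,0,0,0,0,0,255]],
  ],
)

```text
time_s: 13.48
tool_pos: [0.5537, 0.221, 0.0073]
eef_rot: [-0.0, 0.955, -0.297, -0.0]
wrist_force: [-6.4, 3.4, 3.1]
finger_gap: 0.0357
grip_force: 40.0
```

>>> play_rows(
  targets=[
    [[0,0,0,0,0,0,0],[0,0,0,0,0,0,0],[0,0,0,0,0,0,0],[0,0,0,0,0,0,0],[0,0,0,0,0,0,0],[0,0,0,0,0,0,0],[0,0,0,0,0,0,0],[0,0,0,0,0,-0.06,0],[0,0,0,0,0,-0.12,0],[0,0,0,0,0,-0.14,0],[0,0,0,0,0,-0.14,0],[0,0,0,0,0,-0.14,0]],
  ],
)

```text
time_s: 14.48
tool_pos: [0.5537, 0.2206, 0.1588]
eef_rot: [0.0, 0.955, -0.297, -0.0]
wrist_force: [0.9, 0.3, 0.1]
finger_gap: 0.0942
grip_force: 0.0
```

>>> play_rows(
  targets=[
    [[0,0,0,0,0,-0.14,0],[0,0,0,0.14,0,-0.02,0],[0,0,0,0.14,0,0,0],[0,0,0,0.14,0,0,0],[0,0,0,0,0,0,0]],
  ],
)

```text
time_s: 14.9
tool_pos: [0.6435, 0.1574, 0.1959]
eef_rot: [0.0, 0.954, -0.298, -0.0]
wrist_force: [-0.5, 0.3, -1.2]
finger_gap: 0.0938
grip_force: 0.0
```

```bash
python3 -c "
from fit import *
delta([.54,-.156,.19],88)
for c in('scene','top'):
    cv2.imwrite(f'pics/n_{c}.png',bot.camera(c)[:,:,::-1])
    print(c,fit([ARM],grad(f'pics/n_{c}.png'),c,(.554,.2208,2.54),(.006,.006,.2)))
    for n in ('support_mid','support_notch','support_yoke'):
        for q in bot.place_of(n,c)[:1]: print(n,c,q['p'],atz(c,q['at'],.059))
im=cv2.imread('pics/n_scene.png');cv2.imwrite('pics/s6.png',cv2.resize(im[180:360,290:530],(800,600),interpolation=cv2.INTER_CUBIC))"
```

```text
t 14.9 pos [0.6435 0.1574 0.1959] yaw -124.71 q [ 1.850e-01  5.450e-01  1.120e+00 -1.000e-03  1.477e+00  2.362e+00] gap 0.0938 F [-0.5  0.3 -1.2] tau [0.01 0.2  0.02]
turn units [ 0.000e+00 -3.000e-03  5.141e+00] shift units [ 0.37  -1.267  0.024]
scene (array([0.5559, 0.2188, 2.5379]), np.float64(-134.7))
support_mid scene 0.88 [0.55245128 0.22075632 0.059     ]
support_notch scene 0.97 [0.48579741 0.2639894  0.059     ]
support_yoke scene 0.67 [0.61338253 0.17896091 0.059     ]
top (array([0.5528, 0.2268, 2.369 ]), np.float64(-17.6))
```

View pics/s6.png

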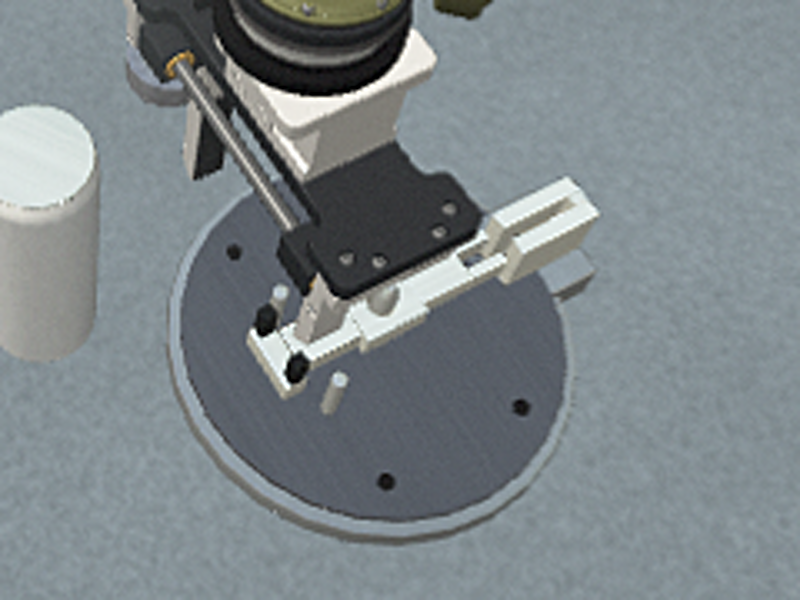

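The arm is refitted with its notch, at crop (475,258), in line with the slot, and the fit gives yaw 2.538 against the block's 2.536. Now I go to the key, passing on the near side of the ball tube.

>>> play_rows(
  targets=[
    [[0,0,0,-0.088,0.117,-0.024,146],[0,0,0,-0.088,0.117,-0.024,146],[0,0,0,-0.088,0.117,-0.024,146],[0,0,0,-0.088,0.117,-0.024,146],[0,0,0,-0.088,0.117,-0.024,146],[0,0,0,0.097,0.11,0,146],[0,0,0,0.097,0.11,0,146],[0,0,0,0.097,0.11,0,146],[0,0,0,0.097,0.11,0,146],[0,0,0,0.097,0.11,0,146],[0,0,0,0.097,0.11,0,146],[0,0,0,0.097,0.11,0,146]],
  ],
)

```text
time_s: 16.3
tool_pos: [0.4976, -0.1531, 0.2276]
eef_rot: [0.0, 0.955, -0.296, 0.0]
wrist_force: [0.3, -0.5, 1.0]
finger_gap: 0.0406
grip_force: 0.0
```

>>> play_rows(
  targets=[
    [[0,0,-0.24,0,0,0,146],[0,0,-0.24,0,0,0,146],[0,0,-0.24,0,0,0,146],[0,0,-0.24,0,0,0,146],[0,0,-0.24,0,0,0,146],[0,0,-0.24,0,0,0,146],[0,0,-0.24,0,0,0,146],[0,0,-0.24,0,0,0,146],[0,0,-0.24,0,0,0,146],[0,0,-0.24,0,0,0,146],[0,0,-0.24,0,0,0,146],[0,0,-0.24,0,0,0,146]],
  ],
)

```text
time_s: 17.3
tool_pos: [0.4978, -0.1513, 0.2274]
eef_rot: [0.0, 0.912, 0.41, 0.0]
wrist_force: [-0.5, -0.7, -0.3]
finger_gap: 0.0398
grip_force: 0.0
```

>>> play_rows(
  targets=[
    [[0,0,-0.24,0,0,0,146],[0,0,-0.24,0,0,0,146],[0,0,-0.24,0,0,0,146],[0,0,-0.24,0,0,0,146],[0,0,-0.24,0,0,0,146],[0,0,-0.24,0,0,0,146],[0,0,-0.24,0,0,0,146],[0,0,-0.24,0,0,0,146],[0,0,-0.24,0,0,0,146],[0,0,-0.24,0,0,0,146],[0,0,-0.24,0,0,0,146],[0,0,-0.24,0,0,0,146]],
  ],
)

```text
time_s: 18.3
tool_pos: [0.4978, -0.1513, 0.2274]
eef_rot: [0.0, 0.416, 0.91, 0.0]
wrist_force: [0.6, 0.3, 0.4]
finger_gap: 0.0401
grip_force: 0.0
```

```bash
python3 -c "
from h import *
delta([.541,-.156,.12],90.5)
im=bot.camera('top'); bot.camera('scene')
for c in('scene','top'):
  for n in('key_grip','rack'):
    for q in bot.place_of(n,c)[:1]: print(n,c,round(q['p'],2),atz(c,q['at'],.083 if n!='rack' else 0))"
```

```text
t 18.3 pos [ 0.4978 -0.1513  0.2274] yaw 40.89 q [-0.365  0.194  1.521 -0.     1.426 -1.079] gap 0.0401 F [0.6 0.3 0.4] tau [0.01 0.03 0.  ]
turn units [ 0.000e+00  1.000e-03 -1.732e+00] shift units [-0.173 -0.02   0.43 ]
key_grip scene 0.89 [ 0.54531417 -0.15966683  0.083     ]
rack scene 0.58 [ 0.53284573 -0.21652143  0.        ]
key_grip top 0.61 [ 0.53966531 -0.15472174  0.083     ]
rack top 0.91 [ 0.55207993 -0.21560158  0.        ]
```

>>> play_rows(
  targets=[
    [[0,0,-0.217,0,0,0,146],[0,0,-0.217,0,0,0,146],[0,0,-0.217,0,0,0,146],[0,0,-0.217,0,0,0,146],[0,0,-0.217,0,0,0,146],[0,0,-0.217,0,0,0,146],[0,0,-0.217,0,0,0,146],[0,0,-0.217,0,0,0,146],[0,0,0,-0.09,-0.011,0,146],[0,0,0,-0.09,-0.011,0.1,146],[0,0,0,0,0,0.15,146],[0,0,0,0,0,0.15,146]],
  ],
)

```text
time_s: 19.6
tool_pos: [0.5437, -0.157, 0.126]
eef_rot: [0.001, -0.001, 1.0, -0.0]
wrist_force: [1.3, 0.2, -0.7]
finger_gap: 0.0399
grip_force: 0.0
```

>>> play_rows(
  targets=[
    [[0,0,0,0,0,0.02,146],[0,0,0,0,0,0,146],[0,0,0,0,0,0,146]],
  ],
)

```text
time_s: 19.85
tool_pos: [0.5436, -0.1573, 0.1241]
eef_rot: [0.001, -0.002, 1.0, -0.0]
wrist_force: [1.1, 0.1, -0.1]
finger_gap: 0.0404
grip_force: 0.0
```

```bash
python3 -c "
from h import *
delta([.5425,-.157,.04],90.7)
im=bot.camera('scene'); cv2.imwrite('pics/s7.png',cv2.resize(im[150:270,170:330,::-1],(800,600),interpolation=cv2.INTER_CUBIC))"
```

```text
t 19.85 pos [ 0.5436 -0.1573  0.1241] yaw 90.18 q [-0.346  0.375  1.533 -0.     1.232 -1.92 ] gap 0.0404 F [ 1.1  0.1 -0.1] tau [0.01 0.02 0.01]
turn units [-0.001  0.004 -0.018] shift units [0.004 0.001 0.336]
```

View pics/s7.png

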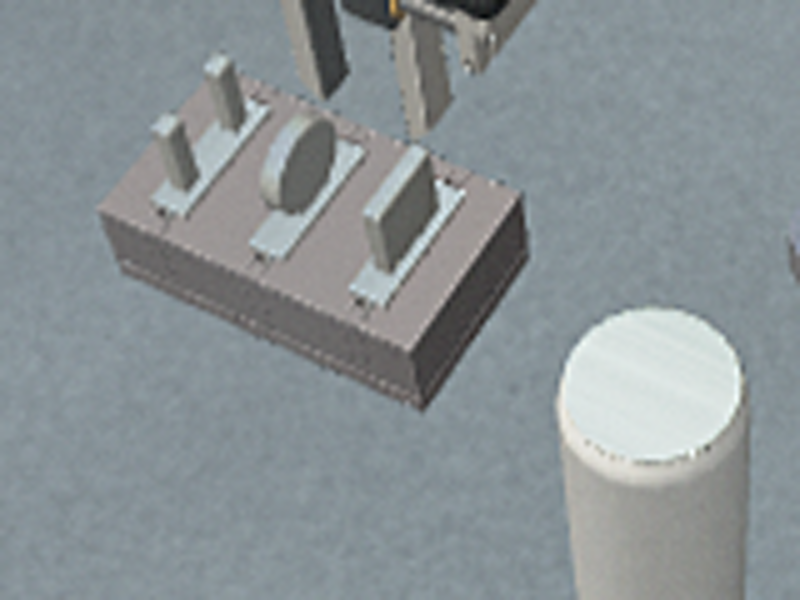

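The fingers are at crop (325,95) and (420,135), above and behind the key handle at (400,190). I check that against the projection.

```bash
python3 -c "
from h import *
p=np.array([.5436,-.1573,0])
def cr(P): return np.round((proj('scene',P)-[170,150])*5).tolist()
for z in(.059,.1055,.124,.144,.154,.164,.174): print(z,cr([p+[0,0,z],p+[0,.02,z],p+[0,.033,z],p+[0,-.02,z],p+[0,-.033,z]]))
"
```

```text
0.059 [[406.0, 242.0], [442.0, 258.0], [466.0, 269.0], [369.0, 225.0], [346.0, 214.0]]
0.1055 [[393.0, 181.0], [432.0, 198.0], [457.0, 209.0], [356.0, 164.0], [331.0, 153.0]]
0.124 [[388.0, 155.0], [427.0, 172.0], [452.0, 183.0], [350.0, 138.0], [325.0, 127.0]]
0.144 [[383.0, 126.0], [422.0, 144.0], [448.0, 155.0], [344.0, 109.0], [319.0, 98.0]]
0.154 [[380.0, 112.0], [419.0, 129.0], [445.0, 140.0], [340.0, 94.0], [315.0, 83.0]]
0.164 [[377.0, 97.0], [417.0, 114.0], [443.0, 125.0], [337.0, 79.0], [311.0, 68.0]]
0.174 [[373.0, 81.0], [414.0, 99.0], [441.0, 110.0], [334.0, 64.0], [308.0, 53.0]]
```

>>> play_rows(
  targets=[
    [[0,0,-0.018,0.004,0,0.05,146],[0,0,0,0,0,0.1,146],[0,0,0,0,0,0.1,146],[0,0,0,0,0,0.06,146],[0,0,0,0,0,0.026,146],[0,0,0,0,0,0,146]],
  ],
  newtons=8,
)

```text
time_s: 20.4
tool_pos: [0.5422, -0.1572, 0.0388]
eef_rot: [0.0, -0.006, 1.0, -0.0]
wrist_force: [-0.3, -0.2, 0.2]
finger_gap: 0.0403
grip_force: 0.0
```

>>> play_rows(
  targets=[
    [[0,0,0,0,0,0,255],[0,0,0,0,0,0,255],[0,0,0,0,0,0,255],[0,0,0,0,0,0,255],[0,0,0,0,0,0,255],[0,0,0,0,0,0,255]],
  ],
)

```text
time_s: 20.9
tool_pos: [0.5421, -0.1571, 0.0387]
eef_rot: [0.0, -0.007, 1.0, -0.0]
wrist_force: [-0.9, 0.6, 4.5]
finger_gap: 0.0099
grip_force: 8.0
```

```bash
python3 -c "
from h import *
delta([.5425,-.157,.04],90.7)"
```

```text
t 20.9 pos [ 0.5421 -0.1571  0.0387] yaw 90.76 q [-0.347  0.472  1.611 -0.     1.058 -1.931] gap 0.0099 F [-0.9  0.6  4.5] tau [ 0.1   0.16 -0.01]
turn units [-0.001  0.001  0.002] shift units [-0.002  0.001 -0.005]
```

>>> play_rows(
  targets=[
    [[0,0,0,0,0,0,255],[0,0,0,0,0,0,255],[0,0,0,0,0,-0.02,255],[0,0,0,0,0,-0.05,255],[0,0,0,0,0,-0.08,255],[0,0,0,0,0,-0.1,255],[0,0,0,0,0,-0.12,255],[0,0,0,0,0,-0.12,255],[0,0,0,0,0,0,255],[0,0,0,0,0,0,255]],
  ],
  newtons=45,
)

```text
time_s: 21.73
tool_pos: [0.5423, -0.1572, 0.1619]
eef_rot: [0.001, -0.007, 1.0, -0.0]
wrist_force: [-0.4, 1.0, -2.7]
finger_gap: 0.0095
grip_force: 45.0
```

```bash
python3 -c "
from fit import *
delta([.471,.2783,.16],55.3)
s=bot.observe(); dz=s['tool_pos'][2]-.0387; x,y,_=s['tool_pos']
M=KEY.copy(); M[:,2]+=dz
for c in('scene','top'):
    cv2.imwrite(f'pics/k_{c}.png',bot.camera(c)[:,:,::-1])
    print(c,fit([M],grad(f'pics/k_{c}.png'),c,(x,y,.013),(.012,.006,.03)))
    for q in bot.place_of('key_grip',c)[:1]: print('net',c,q['p'],atz(c,q['at'],.083+dz))
im=cv2.imread('pics/k_scene.png');cv2.imwrite('pics/s8.png',cv2.resize(im[130:250,170:330],(800,600),interpolation=cv2.INTER_CUBIC))"
```

```text
t 21.73 pos [ 0.5423 -0.1572  0.1619] yaw 90.76 q [-0.347  0.338  1.492  0.     1.309 -1.931] gap 0.0095 F [-0.4  1.  -2.7] tau [-0.    0.04 -0.02]
turn units [-0.     0.005  1.238] shift units [1.226 1.27  0.007]
scene (array([ 0.543 , -0.1581,  0.043 ]), np.float64(-105.5))
net scene 0.73 [ 0.54319135 -0.16106758  0.20615645]
top (array([ 0.5543, -0.1516, -0.017 ]), np.float64(-67.9))
```

View pics/s8.png

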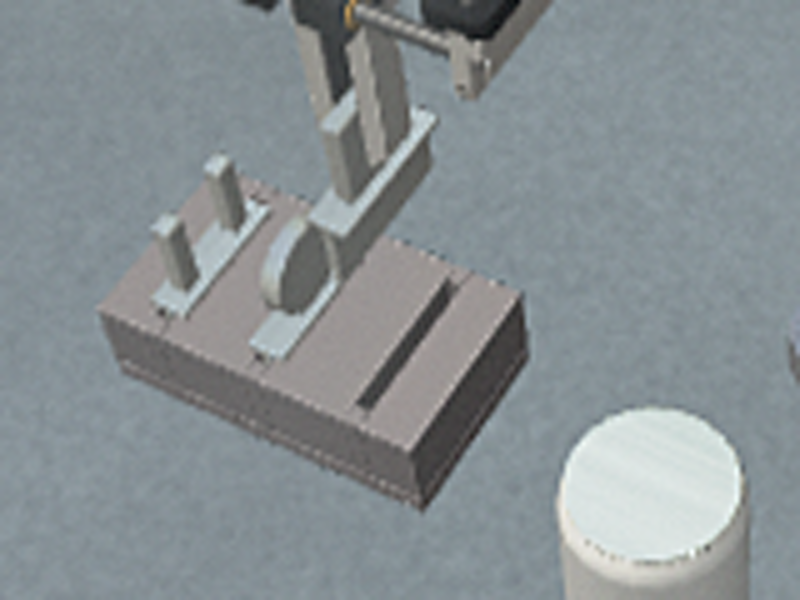

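The key hangs straight in the fingers, with its collar at crop (370,170) and the other blades undisturbed. Carry it to above the lock block.

>>> play_rows(
  targets=[
    [[0,0,0,0.064,0.126,0,255],[0,0,0,0.064,0.126,0,255],[0,0,0,0.064,0.126,0,255],[0,0,0,0.064,0.126,0,255],[0,0,0,0.064,0.126,0,255],[0,0,0,-0.007,0.139,0,255],[0,0,0,-0.007,0.139,0,255],[0,0,0,-0.007,0.139,0,255],[0,0,0,-0.007,0.139,0,255],[0,0,0,-0.007,0.139,0,255],[0,0,0,-0.007,0.139,0,255],[0,0,0,-0.007,0.139,0,255]],
  ],
)

```text
time_s: 22.93
tool_pos: [0.4681, 0.2444, 0.1596]
eef_rot: [-0.001, -0.007, 1.0, -0.0]
wrist_force: [0.1, -0.2, -0.9]
finger_gap: 0.0091
grip_force: 45.0
```

>>> play_rows(
  targets=[
    [[0,0,0,-0.007,0.139,0,255],[0,0,0.206,0,0,0,255],[0,0,0.206,0,0,0,255],[0,0,0.206,0,0,0,255],[0,0,0.206,0,0,0,255],[0,0,0.206,0,0,0,255],[0,0,0.208,0,0,0,255],[0,0,0,0,0,0,255],[0,0,0,0,0,0,255]],
  ],
)

```text
time_s: 23.68
tool_pos: [0.4699, 0.2774, 0.1598]
eef_rot: [-0.001, 0.297, 0.955, -0.001]
wrist_force: [-0.6, 0.5, -1.1]
finger_gap: 0.0095
grip_force: 45.0
```

```bash
python3 -c "
from h import *
delta([.4704,.2775,.1],55.3)"
```

```text
t 23.68 pos [0.4699 0.2774 0.1598] yaw 55.47 q [ 0.466  0.3    1.547  0.     1.296 -0.502] gap 0.0095 F [-0.6  0.5 -1.1] tau [-0.06  0.08  0.02]
turn units [-0.003 -0.001  0.006] shift units [-0.002  0.002  0.239]
```

>>> play_rows(
  targets=[
    [[0,0,0.006,-0.002,0.002,0.06,255],[0,0,0,0,0,0.08,255],[0,0,0,0,0,0.06,255],[0,0,0,0,0,0.03,255],[0,0,0,0,0,0,255],[0,0,0,0,0,0,255]],
  ],
)

```text
time_s: 24.18
tool_pos: [0.4709, 0.2777, 0.1033]
eef_rot: [-0.0, 0.299, 0.954, -0.0]
wrist_force: [-0.1, -0.8, -1.2]
finger_gap: 0.0099
grip_force: 45.0
```

```bash
python3 -c "
from h import *
delta([.4704,.2775,.0597],55.3)
im=bot.camera('scene'); cv2.imwrite('pics/s9.png',cv2.resize(im[190:310,370:530,::-1],(800,600),interpolation=cv2.INTER_CUBIC))"
```

```text
t 24.18 pos [0.4709 0.2777 0.1033] yaw 55.21 q [ 0.466  0.357  1.609  0.     1.176 -0.498] gap 0.0099 F [-0.1 -0.8 -1.2] tau [-0.01  0.01  0.01]
turn units [-0.    -0.    -0.003] shift units [ 0.001 -0.002  0.175]
```

View pics/s9.png

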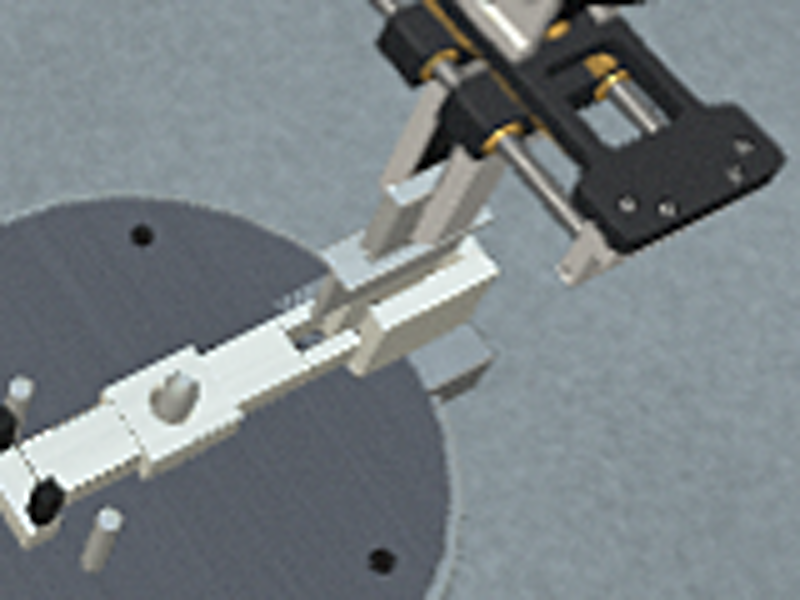

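The blade, with its lower end at crop (320,320), is over the slot and notch, so I lower it in checked steps.

>>> play_rows(
  targets=[
    [[0,0,0,0,0,0.02,255],[0,0,0,0,0,0.016,255],[0,0,0,0,0,0.012,255],[0,0,0,0,0,0,255]],
  ],
)

```text
time_s: 24.57
tool_pos: [0.4706, 0.2775, 0.0905]
eef_rot: [-0.0, 0.3, 0.954, -0.0]
wrist_force: [-0.1, 0.2, -2.2]
finger_gap: 0.0094
grip_force: 45.0
```

>>> play_rows(
  targets=[
    [[0,0,0,0,0,0.01,255],[0,0,0,0,0,0.01,255],[0,0,0,0,0,0,255]],
  ],
)

```text
time_s: 24.82
tool_pos: [0.4706, 0.2775, 0.0856]
eef_rot: [-0.0, 0.3, 0.954, -0.0]
wrist_force: [0.0, 0.6, -1.0]
finger_gap: 0.0096
grip_force: 45.0
```

```bash
python3 -c "
from h import *
delta([.4704,.2775,.0597],55.3)"
```

```text
t 24.82 pos [0.4706 0.2775 0.0856] yaw 55.12 q [ 0.466  0.377  1.626 -0.     1.139 -0.496] gap 0.0096 F [ 0.   0.6 -1. ] tau [-0.06 -0.01 -0.04]
turn units [-0.001 -0.001 -0.006] shift units [ 0.001 -0.001  0.104]
```

No force: the blade is in the slot. Continue.

>>> play_rows(
  targets=[
    [[0,0,0,0,0,0.015,255],[0,0,0,0,0,0.015,255],[0,0,0,0,0,0.015,255],[0,0,0,0,0,0,255]],
  ],
)

```text
time_s: 25.15
tool_pos: [0.4704, 0.2775, 0.0739]
eef_rot: [-0.0, 0.3, 0.954, -0.0]
wrist_force: [-0.4, -0.1, -1.8]
finger_gap: 0.0094
grip_force: 45.0
```

>>> play_rows(
  targets=[
    [[0,0,0,0,0,0.015,255],[0,0,0,0,0,0.015,255],[0,0,0,0,0,0.015,255],[0,0,0,0,0,0.01,255],[0,0,0,0,0,0,255],[0,0,0,0,0,0,255]],
  ],
)

```text
time_s: 25.65
tool_pos: [0.4708, 0.2776, 0.061]
eef_rot: [-0.0, 0.3, 0.954, -0.0]
wrist_force: [-0.1, 0.1, -0.7]
finger_gap: 0.0096
grip_force: 45.0
```

```bash
python3 -c "
from h import *
delta([.4704,.2775,.0597],55.3)"
```

```text
t 25.65 pos [0.4708 0.2776 0.061 ] yaw 55.12 q [ 0.466  0.408  1.647 -0.     1.087 -0.496] gap 0.0096 F [-0.1  0.1 -0.7] tau [-0.08 -0.02 -0.02]
turn units [-0.    -0.    -0.006] shift units [ 0.001 -0.001  0.005]
```

Go down a touch more until there is contact.

>>> play_rows(
  targets=[
    [[0,0,0,0,0,0.004,255],[0,0,0,0,0,0.004,255],[0,0,0,0,0,0,255]],
  ],
)

```text
time_s: 25.9
tool_pos: [0.471, 0.2778, 0.0597]
eef_rot: [0.0, 0.3, 0.954, 0.0]
wrist_force: [-1.4, -0.7, 4.1]
finger_gap: 0.0094
grip_force: 45.0
```

```bash
python3 -c "
from h import *
delta([.4704,.2775,.0597],55.3)"
```

```text
t 25.9 pos [0.471  0.2778 0.0597] yaw 55.12 q [ 0.466  0.41   1.648 -0.     1.084 -0.496] gap 0.0094 F [-1.4 -0.7  4.1] tau [-0.23  0.37 -0.  ]
turn units [ 0.001  0.001 -0.006] shift units [ 0.001 -0.002 -0.   ]
```

The collar is seated, with contact at exactly the predicted height. Release and retreat.

>>> play_rows(
  targets=[
    [[0,0,0,0,0,0,120],[0,0,0,0,0,0,120],[0,0,0,0,0,0,120],[0,0,0,0,0,0,120],[0,0,0,0,0,0,120],[0,0,0,0,0,0,120],[0,0,0,0,0,-0.05,120],[0,0,0,0,0,-0.1,120],[0,0,0,0,0,-0.14,120],[0,0,0,0,0,-0.14,120],[0,0,0,0,0,-0.14,120]],
  ],
)

```text
time_s: 26.82
tool_pos: [0.4705, 0.2775, 0.2032]
eef_rot: [-0.0, 0.3, 0.954, -0.0]
wrist_force: [0.2, 0.2, 0.6]
finger_gap: 0.0498
grip_force: 0.0
```

>>> play_rows(
  targets=[
    [[0,0,0,0.1,-0.1,0,120],[0,0,0,0.1,-0.1,0,120],[0,0,0,0.1,-0.1,0,120],[0,0,0,0.1,-0.1,0,120],[0,0,0,0,0,0,120],[0,0,0,0,0,0,120],[0,0,0,0,0,0,120]],
  ],
)

```text
time_s: 27.4
tool_pos: [0.3322, 0.2531, 0.2019]
eef_rot: [0.0, 0.3, 0.954, 0.0]
wrist_force: [0.1, -0.3, 0.2]
finger_gap: 0.0499
grip_force: 0.0
```

```bash
python3 -c "
from fit import *
delta([.4704,.2775,.0597],55.3)
M=KEY.copy(); M[:,2]+=.021
for c in('scene','top'):
    cv2.imwrite(f'pics/e_{c}.png',bot.camera(c)[:,:,::-1]); g=grad(f'pics/e_{c}.png')
    print(c,'arm',fit([ARM],g,c,(.554,.2208,2.536),(.006,.006,.15)),'key',fit([M],g,c,(.471,.278,2.536),(.01,.01,.1)))
a=cv2.imread('pics/e_scene.png'); cv2.imwrite('pics/s10.png',cv2.resize(a[190:310,370:530],(800,600),interpolation=cv2.INTER_CUBIC))"
```

```text
t 27.4 pos [0.3322 0.2531 0.2019] yaw 55.13 q [ 0.563 -0.028  1.82  -0.     1.349 -0.399] gap 0.0499 F [ 0.1 -0.3  0.2] tau [-0.03  0.   -0.05]
turn units [ 0.002  0.001 -0.006] shift units [-0.399  0.395  0.569]
scene arm (array([0.5549, 0.2194, 2.5352]), np.float64(-138.4)) key (array([0.472 , 0.2771, 2.5381]), np.float64(-120.4))
top arm (array([0.5568, 0.2203, 2.543 ]), np.float64(-127.7)) key (array([0.4713, 0.268 , 2.528 ]), np.float64(-98.2))
```

View pics/s10.png

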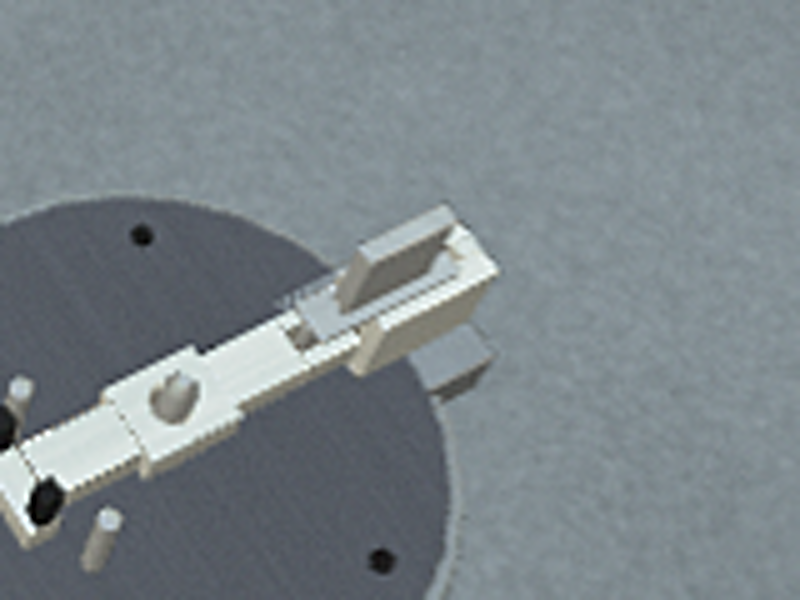

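The key sits upright with its collar flat on the block at crop (380,290) and its blade through the notch. The arm is fully down, and the gripper is well clear. Hand in.

```bash
python3 -c "
from station import bot
print(bot.close_job())"
```

```text
the job is handed in; nothing more can be done
None
```

The job is handed in: the arm is turned end for end and fully down on its pin, the key is home in the lock block through the notch, and both are released. The hand-in returned no verdict, so I judged this from the final pictures, outline fits and contact heights.

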